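# Turn the clipped sample plate end for end under the viewing lens

## Task

Turn the metal sample plate end for end in the viewing stage so that its other half can be viewed: swing the spring clip clear of the plate, draw the plate out from under the lens, and put it back the same face up with the round tab now sticking out, fully home against both the fence and the stop. Then swing the clip back so that its nose presses on the plate's edge, and leave the things round about where they are.

Things in the scene. Friction and masses are not known exactly. Their poses are not given: they have to be found in the camera images.
- nest (a point): Viewing stage, fixed to the bench: grey deck, top 12 mm above the bench. This point is the plate's centre (17 mm above the bench) when fully home. Stage axes: +y is the way the plate slides in under the lens, +x points to the fence, z up. Offsets below are from here in these axes. The deck spans y -48 to 108, x -42 to 62 mm, so the outer tab overhangs its front edge. No wall on the -x side, only the clip.
- fence (a point): Middle of the straight steel fence's face, at x = +30 mm, y = 5 from the nest point; it runs from y = -52 to 62, top 24 mm above the bench (the plate's top is at 22). The plate's long edge lies against it at home.
- stop (a point): Stop, at y = +60 mm from the nest point, x = 0: two steel wall ends (x from 22 to 30 either side) that meet the plate's two shoulders. The walls run on to y = 108 as a closed guard, top 48 mm above the bench, in which the plate's inner tab lies with 7 mm spare each side: no room for a finger.
- lens (a point): Centre of the lens in its black frame over the deck, at x = 0, y = +22 mm from the nest point. Frame 76 (x) x 68 (y) mm, 53 to 63 mm above the bench (its arm on the +x side to 68): fixed and solid, 31 mm of room over the plate, none for gripping the plate's body. Its column stands at x 44 to 58, y 0 to 40 mm from the nest point.
- clip_fin (a point): Centre of the clip's black thumb fin: upright on the end of the clip's stiff arm, 8 mm thick, 18 mm along the arm, 27 mm tall, from 40 to 67 mm above the bench, 98 mm from the pivot axis in plan, straight over the nose. Its flat sides face along the swing: push either side, or pinch it.
- clip_nose (a point): Underside of the clip's nose, a bent steel wire on a leaf spring under the arm, 98 mm from the pivot axis; its ends slope up 5 mm over 17 mm to each side. Off the plate it hangs 3 mm below the plate's top; pushed sideways by the fin it rides up over the plate's edge (2 to 5 N, pressing the plate to the fence) and then, lifted by 3 mm, presses down with about 5 N.
- clip_pivot (a point): Clip's upright pivot screw, at x = -52, y = +55 mm from the nest point; head top 46 mm above the bench, this point 39 mm. The stiff steel arm, 14 mm wide, top 41 mm above the bench, runs from here to just past the fin and swings level.
- clip (a joint): Swing of the clip, rad. 0: arm along the stage's -y; positive: nose over the plate; negative: away. Range -0.9 to 0.5. Middle of nose and fin at x = -52 + 98 sin q, y = 55 - 98 cos q mm from the nest point; it crosses the edge of the plate at home (x = -30) at q = 0.23. Starts on the plate at 0.28 to 0.42. Stiff (0.6 N at the fin), stays where it is left.
- plate_mid (a point): Centre of the loose metal sample plate: body 60 (x) x 120 (y) x 10 mm, a tab 30 wide, 36 long, 10 thick in the middle of each short side; 192 mm in all, about 0.12 kg. +y points to the round tab, z up. White square on the half by the square tab, white disc by the round tab. Starts at home within 2 mm, clipped, square tab outside, round tab in the guard.
- tab_square (a point): Middle of the plate's square-ended tab, half-way up, 76 mm from the plate's centre along its -y; parallel sides 30 mm apart.
- tab_round (a point): Grip point on the plate's round-ended tab, half-way up, 76 mm from the plate's centre along its +y; sides 30 mm apart, parallel up to 81 mm from the plate's centre, then a half circle.
- timer: bystander: white bench timer, 62 x 62 x 16 mm; origin at the centre of its underside
- tape_roll: bystander: cream tape roll, 90 diameter, 18 high mm; origin at the centre of its underside
- beaker: bystander: clear glass beaker, 73 diameter, 82 high mm; origin at the centre of its underside

How it is judged:
On the way, in this order (a step that is already met when the one before it is completed fails the run):
1. the clip is swung clear of the plate, nose at least 35 mm outside its edge line (value of joint clip below -0.15 rad), for 0.2 s.
2. the plate lies turned end for end and flat in the stage, home against fence and stop, with the clip still off it (x of plate_mid in the frame of nest between -0.004 and 0.003 m and y of plate_mid in the frame of nest between -0.003 and 0.003 m and z of plate_mid in the frame of nest between -0.003 and 0.002 m and y of tab_round in the frame of nest below -0.06 m and angle between the y axis of plate_mid and the y axis of nest, either way round below 0.03 rad and angle between plate_mid's own z axis and vertical below 0.05 rad and value of joint clip below 0.15 rad), for 0.2 s.
At the end, for the whole second after the job is handed in: The plate lies flat and at rest in the stage, same face up, round tab outside, within 2 mm of the fence and of the stop and square to them within 0.03 rad; the clip is swung to more than 0.27 rad so that its nose sits on the plate at least 4 mm inside the edge, lifted by it and pressing it down (x of plate_mid in the frame of nest between -0.002 and 0.003 m and y of plate_mid in the frame of nest between -0.002 and 0.003 m and z of plate_mid in the frame of nest between -0.003 and 0.002 m and y of tab_round in the frame of nest below -0.06 m and angle between the y axis of plate_mid and the y axis of nest, either way round below 0.03 rad and angle between plate_mid's own z axis and vertical below 0.05 rad and value of joint clip above 0.27 rad and velocity of joint clip below 0.05 rad/s and z of clip_nose in the frame of nest above 0.0035 m); the robot touches nothing.
It fails at once if a bystander object is moved by more than 20 mm (distance of any of timer, tape_roll, beaker from where it was at the start of the episode above 0.02 m).
It also fails if it takes over 72 s, if anything falls off the work surface, if the arm or the gripper's body presses on something with over 40 N, if the wrist force passes 120 N, or if a joint passes its speed limit or range.

## Robot

A 6-joint arm with a two-finger parallel gripper is mounted at the origin on a cart in front of the work surface, level with it; the furniture and walls round the work are solid. World frame = base frame: x ahead of the robot, y to its left, z up, the work surface at z = 0. Lengths are in m, angles in rad, forces in N, time in s.
With the tool pointing down it reaches from about 0.35 to 0.975 m from the base axis. Payload 7.1 kg.
Tool frame: the origin (TCP) lies at the very end of the fingers, on their centre line; the grasp point (between the pads) lies 19 mm behind it; z points along the fingers, y is the line along which they close (so a half turn about z gives the same grasp; the last joint's range is limited). The gripper opens to 88 mm and grips with 3 to 60 N. Pads are 20 mm wide; open, the fingers measure 115 mm over their backs; the gripper's body (75 mm by 178 mm) begins 61 mm behind the grasp point.
Start: joints at [-1.323, 0.423, 1.63, -0, 1.089, -0.019], TCP at [0.165, -0.603, 0.223] pointing down, gripper open.
Joint ranges: [-3, 3], [-0.9, 2.11], [0.09, 2.58], [-1.31, 4.45], [0.11, 2.69], [-2.54, 2.54]. Speed limits (rad/s): [2.39, 2.39, 3.01, 3.14, 3.14, 3.14].

## Interface

Orientations are given as a unit quaternion [x, y, z, w].
In Python, from bench import arm, imaging, workorder gives the robot as it stands. Calls block until the motion is done:
- arm.move_to(position, orientation): joint-space move of the TCP to a pose.
- arm.move_straight(position, speed=0.15, rot=None): straight line of the TCP; rot=None keeps the orientation; speed is the mean speed in m/s.
- arm.movej(angles): joint-space move.
- arm.open_jaws() and arm.close(): open the fingers fully, or close them until they stop; the grip force is fixed at half the most.
- arm.wait(seconds).
- arm.solve_ik(position, orientation): joint angles nearest the present ones, or None.
- imaging.snapshot(name): name is "scene" or "top" or "wrist"; returns the picture (420x560x3 uint8, red, green, blue); there is no depth.
- imaging.get_calibration(name): a dict with "intrinsics" (3x3 intrinsics, pixels), "R" (3x3) and "t" (3): a world point X has camera coordinates R X + t. Camera axes: x right, y down, z forward; pixel columns grow to the right and rows downward; lengths in m; the calibration is good to about 2 mm. A picture is of the moment at which its call begins: read the wrist's pose just before it. get_calibration takes no time and is no camera call; for the wrist camera it gives the pose at the moment of the call.
A pose or a line that the arm cannot do raises arm.PlanningError and nothing moves.
- workorder.close_job(): hands the job in, once; it reports no verdict.
Readings, each from a call of its own:
- arm.current_t(): time.
- arm.current_joint_positions(): joint angles.
- arm.current_qd(): joint speeds.
- arm.current_joint_efforts(): joint torques, N m.
- arm.current_ee_pos(): TCP position.
- arm.current_orientation(): TCP orientation.
- arm.current_contact_force(): force on the tool from outside, world axes, zero at the start.
- arm.current_ft_torque(): the same for the moment, N m.
- arm.current_gripper_width(): finger opening in m.
Only numpy, scipy, OpenCV 4.12 (cv2) and the standard library are available. Lean on these libraries where they do the work, as an engineer would, in place of code of your own. Each camera call takes 0.05 s, during which the arm holds its last target. There are 200 camera calls.

## Working session

There is one attempt and no reset: what is moved stays moved. The work goes in short steps, each a Python script; the robot and the scene stay as the last script left them, time stands still between calls to the robot, and variables do not carry over. Pictures are saved under pics/ and viewed, on a budget of 10 in all, crops included, one or two more only if the job needs it, and the job is handed in when it is done.

```bash
mkdir -p pics; ls
python3 - <<'E'
from bench import arm, imaging
import cv2,numpy as np
for n in ("scene","top"):
    im=imaging.snapshot(n); cv2.imwrite(f"pics/{n}0.png",im[:,:,::-1])
    c=imaging.get_calibration(n); print(n,{k:np.round(v,4).tolist() for k,v in c.items()})
print(arm.current_t(),arm.current_orientation())
E
```

```text
pics
scene {'intrinsics': [[477.8123, 0.0, 274.8054], [0.0, 477.8123, 215.2344], [0.0, 0.0, 1.0]], 'R': [[0.7174, -0.6962, 0.0231], [-0.2593, -0.2976, -0.9188], [0.6466, 0.6532, -0.394]], 't': [-0.5794, 0.1095, 0.9456]}
top {'intrinsics': [[408.4604, 0.0, 279.3176], [0.0, 408.4604, 206.8762], [0.0, 0.0, 1.0]], 'R': [[-0.0247, -0.9997, -0.0004], [-0.9921, 0.0246, -0.1233], [0.1233, -0.0027, -0.9924]], 't': [-0.2665, 0.5264, 1.0585]}
0.1 [ 9.91113066e-01  1.33020474e-01 -8.03438863e-05 -6.61132997e-04]
```

Run:
```python
import cv2,numpy as np
a=cv2.imread("pics/scene0.png");b=cv2.imread("pics/top0.png")
# both in one picture
cv2.imwrite("pics/both0.png",cv2.resize(np.vstack([a,b]),None,fx=.71,fy=.71,interpolation=cv2.INTER_AREA))
cv2.imwrite("pics/top0b.png",cv2.resize(b,(800,600),interpolation=cv2.INTER_CUBIC))
```

```text
(no output)
```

View pics/top0b.png

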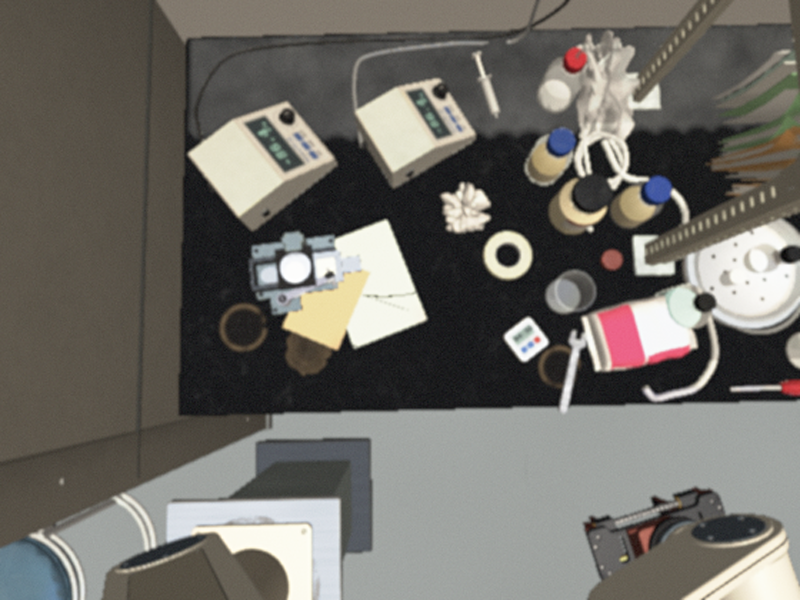

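The top view shows the stage at about (295,268) of 800x600. Its outer tab points right (world -y) and the fence is on the far side. Next I'll look at an enlarged crop.

Run:
```python
import cv2,numpy as np
b=cv2.imread("pics/top0.png");a=cv2.imread("pics/scene0.png")
c=b[150:240,165:285]; cv2.imwrite("pics/c1.png",cv2.resize(c,None,fx=6.6,fy=6.6,interpolation=cv2.INTER_CUBIC))
cv2.imwrite("pics/s1.png",cv2.resize(a,(800,600),interpolation=cv2.INTER_CUBIC))
```

```text
(no output)
```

View pics/c1.png

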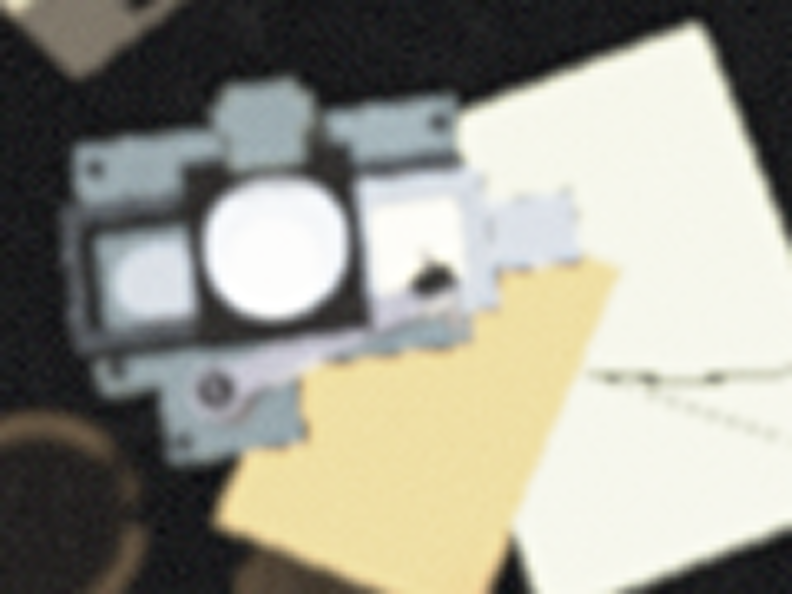

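View pics/s1.png

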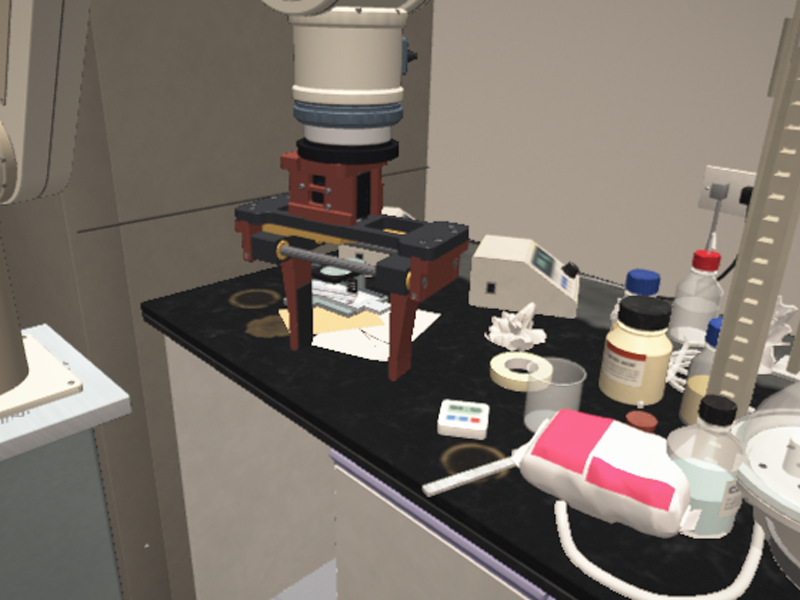

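The crop shows the lens at (276,248), the pivot at (215,390), the fin at (433,275), the tab end at (577,192)-(580,262) and deck corners at (75,145) and (460,97). I'll fit the stage pose to these points, then look from close by with the wrist camera.

```bash
cat > h.py <<'E'
import numpy as np, cv2
from bench import arm, imaging
from scipy.optimize import least_squares
from scipy.spatial.transform import Rotation as Ro
def proj(c,X):
    p=np.atleast_2d(X)@np.array(c["R"]).T+np.array(c["t"]); q=p@np.array(c["intrinsics"]).T
    return q[:,:2]/q[:,2:]
def s2w(n,P):  # n=(x,y,th) stage (mm, z above bench) -> world m
    P=np.atleast_2d(P)/1000.; c,s=np.cos(n[2]),np.sin(n[2])
    return np.c_[n[0]+c*P[:,0]-s*P[:,1], n[1]+s*P[:,0]+c*P[:,1], P[:,2]]
def fit(c,P,uv,n0):
    r=least_squares(lambda n:(proj(c,s2w(n,P))-uv).ravel(),n0,loss="soft_l1",x_scale=[.01,.01,.05])
    return r.x,proj(c,s2w(r.x,P))-uv
def down(yaw):  # tool z down; tool y axis at world angle yaw
    y=np.array([np.cos(yaw),np.sin(yaw),0]); z=np.array([0,0,-1.]); x=np.cross(y,z)
    return Ro.from_matrix(np.c_[x,y,z]).as_quat()
E
python3 - <<'E'
from h import *
c=imaging.get_calibration("top")
P=[[0,22,63],[-52,55,46],[62,108,12],[62,-48,12],[15,-96,22],[-15,-96,22],[-42,-48,12]]
uv=np.array([[276,248],[215,390],[75,145],[460,97],[577,192],[580,262],[470,340]])/6.6+[165,150]
n,r=fit(c,P,uv,[.57,.17,-.1]); print(n,np.round(r,1).tolist())
# fin -> clip angle
f=np.array([433,275])/6.6+[165,150]
for q in np.arange(.2,.5,.04): print(round(q,2),proj(c,s2w(n,[-52+98*np.sin(q),55-98*np.cos(q),67]))[0]-f)
w=imaging.get_calibration("wrist"); R=np.array(w["R"]); print("cam",-R.T@w["t"]-arm.current_ee_pos(),"axis",R[2],w["intrinsics"])
print(arm.current_ee_pos(), s2w(n,[[0,0,17],[0,-76,17]]))
for yaw in (n[2],n[2]+np.pi,n[2]+np.pi/2,n[2]-np.pi/2):
    print(yaw,arm.solve_ik(s2w(n,[0,-110,150])[0],down(yaw)))
E
```

```text
[ 0.57509112 -0.11308366  0.09753292] [[-0.0, -0.6], [-0.1, -0.2], [0.3, -0.1], [-1.6, 0.4], [-0.4, -0.1], [0.4, 0.1], [1.0, 0.7]]
0.2 [1.3294976  4.39933463]
0.24 [0.84310561 2.99244452]
0.28 [0.30036988 1.60790927]
0.32 [-0.29778139  0.2478861 ]
0.36 [-0.95033607 -1.08551135]
0.4 [-1.65620008 -2.39021605]
0.44 [-2.41419946 -3.6642104 ]
0.48 [-3.22308248 -4.90552906]
cam [0.0669792  0.01803411 0.16080808] axis [-0.24365487 -0.06431245 -0.96772734] [[359.81432343   0.         284.31575281]
 [  0.         359.81432343 211.82730865]
 [  0.           0.           1.        ]]
[ 0.16469533 -0.60240807  0.22199446] [[ 0.57509112 -0.11308366  0.017     ]
 [ 0.58249187 -0.18872247  0.017     ]]
0.09753291725599898 [-3.82071955e-01  5.11864767e-01  1.67569160e+00 -4.44089210e-16
  9.54036291e-01 -4.79604872e-01]
3.239125570845792 None
1.6683292440508954 [-3.82071955e-01  5.11864767e-01  1.67569160e+00 -4.44089210e-16
  9.54036291e-01 -2.05040120e+00]
-1.4732634095388977 [-3.82071955e-01  5.11864767e-01  1.67569160e+00 -4.44089210e-16
  9.54036291e-01  1.09119145e+00]
```

Run:
```python
from h import *
n=[.5751,-.1131,.0975]
q=down(n[2])
arm.move_to(s2w(n,[0,-60,170])[0],q)
arm.close()
c=imaging.get_calibration("wrist"); im=imaging.snapshot("wrist")[:,:,::-1].copy()
cv2.imwrite("pics/w0.png",im); np.savez("w0.npz",**c)
pts=proj(c,s2w(n,[[0,22,63],[-52,55,46],[15,-96,22],[-15,-96,22],[-42,-48,12],[62,-48,12],[30,-52,24]]))
print(np.round(pts*800/560).tolist(),arm.current_t(),arm.current_gripper_width())
cv2.imwrite("pics/w0b.png",cv2.resize(im,(800,600),interpolation=cv2.INTER_CUBIC))
```

```text
[[405.0, 141.0], [303.0, 76.0], [429.0, 340.0], [381.0, 340.0], [338.0, 262.0], [504.0, 262.0], [454.0, 272.0]] 3.6417 7.04260844391634e-05
```

View pics/w0b.png

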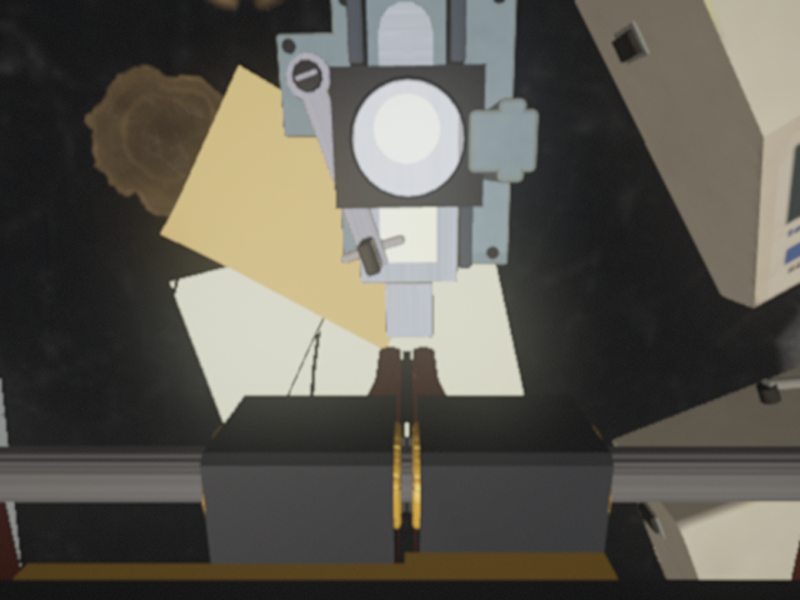

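The wrist view puts the lens at (407,138), the pivot at (309,75), the tab end corners at (434,336) and (387,338), the deck's front-right corner at (507,264) and the fin top at about (371,258). That is about 2-3 mm from the prediction, so I'll refine the fit with these.

Run:
```python
from h import *
c=dict(np.load("w0.npz")); k=.7
P=[[0,22,63],[-52,55,46],[15,-96,22],[-15,-96,22],[62,-48,12],[30,-60,22],[-30,-60,22]]
uv=np.array([[408,138],[309,75],[434,336],[387,338],[507,264],[457,282],[362,282]])*k
n,r=fit(c,P,uv,[.575,-.113,.0975]); print(n,np.round(r,1).tolist())
for q in (.24,.28,.32,.36): print(q,proj(c,s2w(n,[-52+98*np.sin(q),55-98*np.cos(q),67]))[0]/k)
im=cv2.imread("pics/w0.png")[130:250,220:380]
cv2.imwrite("pics/w0c.png",cv2.resize(im,None,fx=5,fy=5,interpolation=cv2.INTER_CUBIC))
```

```text
[ 0.57747682 -0.11153303  0.1025453 ] [[1.0, 0.4], [-0.9, -0.9], [-0.3, 1.4], [-0.6, 0.1], [0.9, -3.0], [1.0, 0.1], [-0.8, 0.4]]
0.24 [354.78806924 263.86168504]
0.28 [362.01723061 261.90617909]
0.32 [369.17008826 259.66027036]
0.36 [376.23794378 257.12563619]
```

View pics/w0c.png

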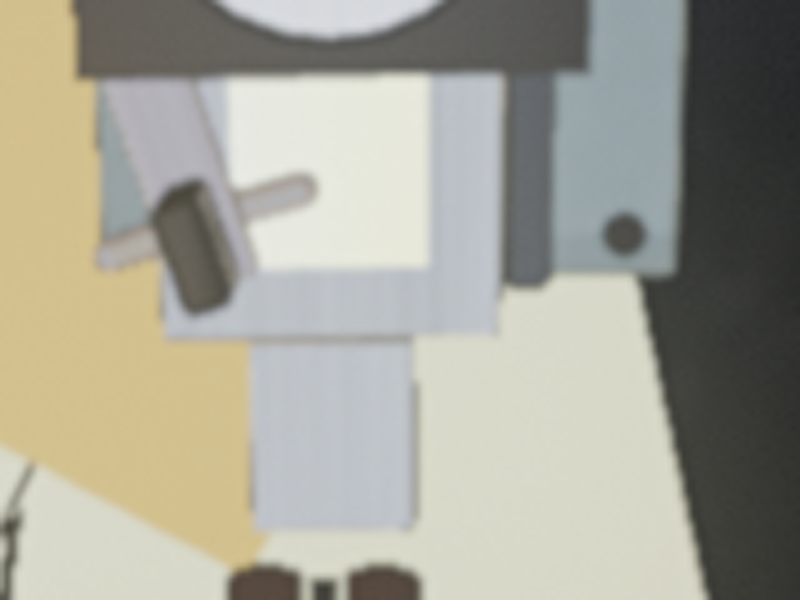

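Run:
```python
from h import *
c=dict(np.load("w0.npz"))
P=[[-15,-96,22],[15,-96,22],[-30,-60,22],[30,-60,22],[62,-48,12],[30,-52,24],[-38,-12,63],[38,-12,63]]
uv=np.array([[255,529],[413,527],[165,338],[498,333],[678,272],[507,286],[80,76],[588,69]])/5.+[220,130]
n,r=fit(c,P,uv,[.575,-.113,.0975]); print(n,np.round(r,1).tolist())
i=[4,5,6,7]; n2,r=fit(c,np.array(P)[i],uv[i],n);print(n2,np.round(r,1).tolist())
i=[0,1,2,3]; n2,r=fit(c,np.array(P)[i],uv[i],n);print("plate",n2,np.round(r,1).tolist())
```

```text
[ 0.57723313 -0.11084469  0.10351913] [[-0.8, 0.2], [0.8, 0.4], [-0.6, -0.5], [1.2, 0.0], [0.1, -3.5], [-0.2, 0.9], [-1.2, -0.2], [0.8, 0.5]]
[ 0.57739388 -0.11085623  0.10147778] [[0.2, -3.3], [-0.1, 1.0], [-1.0, -0.3], [1.0, 0.6]]
plate [ 0.57646365 -0.11091457  0.11160856] [[-0.8, 0.3], [0.8, 0.3], [-0.9, -0.2], [0.9, -0.2]]
```

```bash
echo 'N=np.array([.5768,-.1113,.102])
def arc(q,z,r=100): return s2w(N,[-52+r*np.sin(q),55-r*np.cos(q),z])[0]' >> h.py
python3 - <<'E'
from h import *
arm.move_to(s2w(N,[8,-42,90])[0],down(N[2]))
arm.move_straight(s2w(N,[8,-42,47])[0],speed=.1)
print(arm.current_contact_force())
for q in (.45,.2,0,-.27):
    arm.move_straight(arc(q,47),speed=.1); print(q,np.round(arm.current_contact_force(),1))
p=arm.current_ee_pos(); print(p)
arm.move_straight(s2w(N,[-40,-70,110])[0],speed=.2)
arm.move_to(s2w(N,[0,-76,130])[0],down(N[2]))
arm.open_jaws()
c=imaging.get_calibration("wrist"); im=imaging.snapshot("wrist")[:,:,::-1]
np.savez("w1.npz",**c); cv2.imwrite("pics/w1.png",cv2.resize(im,(800,600),interpolation=cv2.INTER_CUBIC))
print(arm.current_t(), proj(c,s2w(N,[[-15,-96,22],[15,-96,22],[-30,-60,22],[30,-60,22],[30,-52,24]]))/.7)
E
```

```text
[ 0.42654376  0.4596393  -0.05877648]
0.45 [-0.2  0.  -0.1]
0.2 [ 0.3 -0.2  0.3]
0 [-1.1 -0.6  0.1]
-0.27 [ 0.5 -0.5  0.4]
[ 0.50309192 -0.16052999  0.04713564]
8.4167 [[377.58823639 335.84921875]
 [432.18558711 335.81533745]
 [348.39142106 271.45524368]
 [461.19629413 271.37658145]
 [461.98822634 257.10437151]]
```

View pics/w1.png

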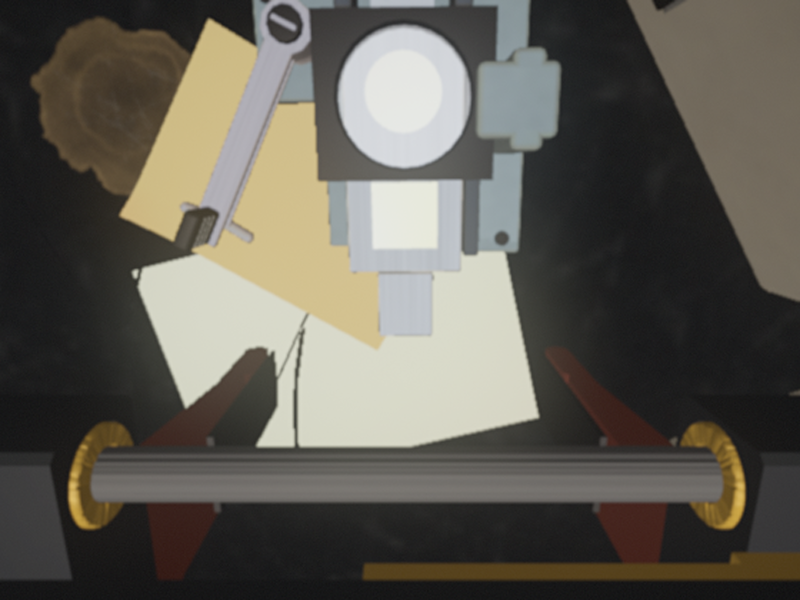

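The clip is clear (about -0.4 rad), and the tab corners at (379,334) and (432,334) match the prediction to about 1 mm. Now I'll grip the square tab and draw the plate out.

Run:
```python
from h import *
arm.move_straight(s2w(N,[0,-80,9.5])[0],speed=.12)
arm.close(); print("w",arm.current_gripper_width(),np.round(arm.current_contact_force(),1),arm.current_ee_pos())
if .027<arm.current_gripper_width()<.033:
    arm.move_straight(s2w(N,[-1,-86,11])[0],speed=.05); print(np.round(arm.current_contact_force(),1))
    arm.move_straight(s2w(N,[-1,-265,14])[0],speed=.12); print(np.round(arm.current_contact_force(),1),arm.current_gripper_width())
    arm.move_straight(s2w(N,[-1,-265,45])[0],speed=.1)
    c=imaging.get_calibration("wrist"); im=imaging.snapshot("wrist")[:,:,::-1]
    np.savez("w2.npz",**c); cv2.imwrite("pics/w2.png",cv2.resize(im,(800,600),interpolation=cv2.INTER_CUBIC))
print(arm.current_t())
```

```text
w 0.02985877115288781 [ 0.   0.3 -0.4] [ 0.58488837 -0.19088016  0.00943943]
[-0.8 -0.7 -1.3]
[ 0.7 -0.4 -2. ] 0.029824814964037508
12.925
```

View pics/w2.png

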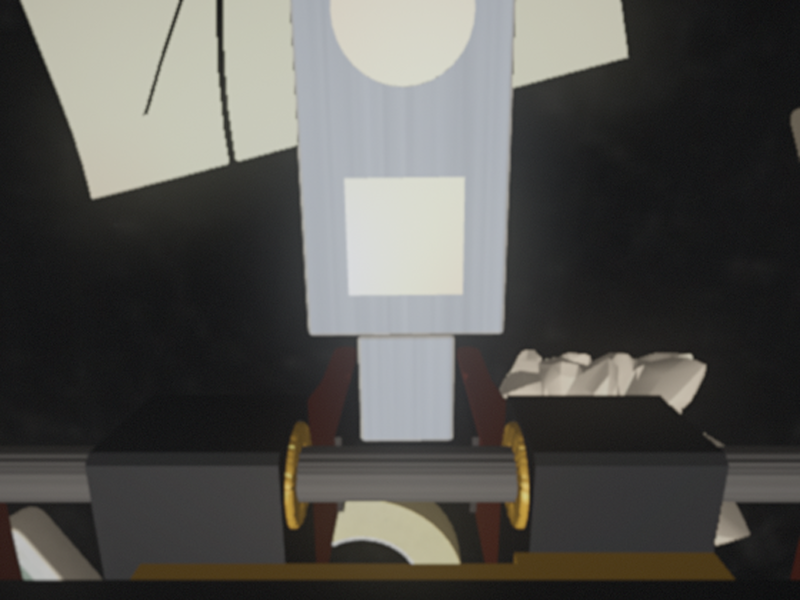

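The plate is held and looks level (tab at (405,390) between the fingers). Now I'll turn it by -90°, lay it on the bench and regrasp the round tab.

Run:
```python
from h import *
h=np.pi/2; F=lambda:np.round(arm.current_contact_force(),1)
arm.move_straight(s2w(N,[-60,-235,50])[0],speed=.1,rot=down(N[2]-h/2))
arm.move_straight(s2w(N,[-116,-190,50])[0],speed=.1,rot=down(N[2]-h))
print(arm.current_t(),F())
arm.move_straight(s2w(N,[-116,-190,6])[0],speed=.08); print(F())
arm.move_straight(s2w(N,[-116,-190,.8])[0],speed=.02); print(F(),arm.current_ee_pos(),arm.current_gripper_width())
arm.open_jaws()
arm.move_straight(s2w(N,[-116,-190,60])[0],speed=.15)
arm.move_to(s2w(N,[39,-190,130])[0],down(N[2]+h))
c=imaging.get_calibration("wrist"); im=imaging.snapshot("wrist")[:,:,::-1]
np.savez("w3.npz",**c); cv2.imwrite("pics/w3.png",cv2.resize(im,(800,600),interpolation=cv2.INTER_CUBIC))
print(arm.current_t(),(proj(c,s2w(N,[[-36+x,-190+y,10] for x,y in((60,30),(60,-30),(-60,30),(-60,-30),(96,0))]))/.7).round().tolist())
```

```text
14.7917 [-0.1 -0.8 -1.7]
[-0.8 -0.  -0.6]
[ 0.3 -0.9 -2. ] [ 0.48077797 -0.31213132  0.00087124] 0.029803669792119823
20.0333 [[460.0, 268.0], [351.0, 268.0], [466.0, 29.0], [345.0, 29.0], [406.0, 330.0]]
```

View pics/w3.png

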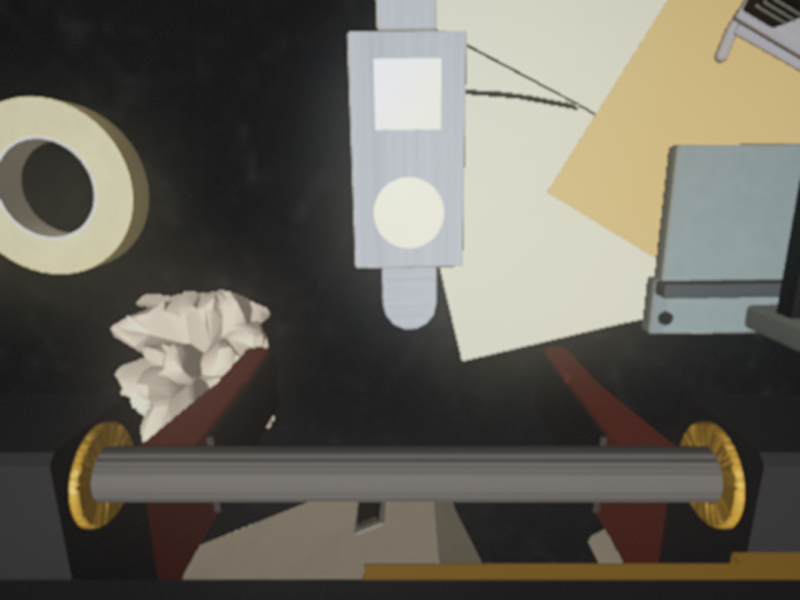

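The plate lies flat as predicted, about 1.6 mm off in y, with body corners at (463,266), (356,268), (466,31) and (348,31). I'll regrasp the round tab, turn, and bring the plate to the stage mouth.

Run:
```python
from h import *
h=np.pi/2; F=lambda:np.round(arm.current_contact_force(),1)
arm.move_straight(s2w(N,[39,-188.6,1])[0],speed=.15); print(F())
arm.close(); w=arm.current_gripper_width(); print("w",w,F(),arm.current_t())
if .027<w<.033:
    arm.move_straight(s2w(N,[39,-189,50])[0],speed=.1); print(F())
    arm.move_straight(s2w(N,[10,-245,50])[0],speed=.1,rot=down(N[2]+h/2))
    arm.move_straight(s2w(N,[-3,-275,50])[0],speed=.08,rot=down(N[2]))
    arm.move_straight(s2w(N,[-3,-255,19])[0],speed=.12); 
    arm.move_straight(s2w(N,[-3,-175,19])[0],speed=.12); print(F(),arm.current_gripper_width())
    c=imaging.get_calibration("wrist"); im=imaging.snapshot("wrist")[:,:,::-1]
    np.savez("w4.npz",**c); cv2.imwrite("pics/w4.png",cv2.resize(im,(800,600),interpolation=cv2.INTER_CUBIC))
    c2=imaging.get_calibration("wrist")
    print((proj(c,s2w(N,[[-3-30,-160,28],[-3+30,-160,28],[30,-52,24],[62,-48,12],[-42,-48,12],[-33,-40,28],[27,-40,28]]))/.7).round().tolist())
print(arm.current_t())
```

```text
[-0.5  0.3  0.2]
w 0.029982578935356614 [0.2 0.2 0.4] 21.9667
[ 0.5 -0.3 -2.1]
[ 0.4 -0.6 -1.9] 0.02996892804715103
[[306.0, 345.0], [498.0, 345.0], [525.0, -43.0], [628.0, -42.0], [266.0, -42.0], [283.0, -103.0], [519.0, -103.0]]
25.8
```

View pics/w4.png

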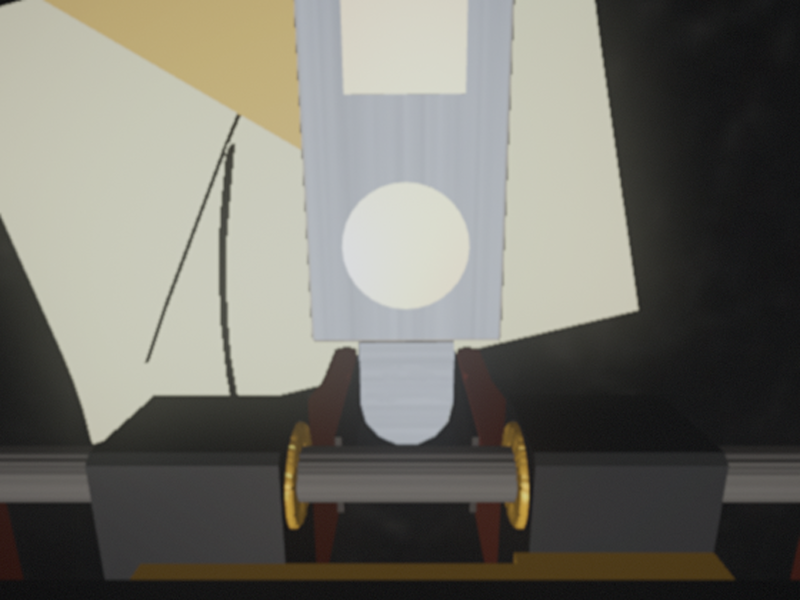

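The plate is held centred, with body corners at (313,340) and (500,340). Body centre shows about 4 px right of prediction, so the wrist camera has a bias of about +1.4 mm in x. That agrees with the top camera's estimate of the nest, so I'll shift x. I'll insert by feel.

```bash
sed -i 's/N=np.array(.*/N=np.array([.5754,-.1113,.102])/' h.py
cat >> h.py <<'E'
def fs():  # contact force in stage axes
    f=arm.current_contact_force(); c,s=np.cos(N[2]),np.sin(N[2])
    return np.array([c*f[0]+s*f[1],-s*f[0]+c*f[1],f[2]])
def feel(start,d,maxd,axis,lim,step=.8,speed=.02):
    d=np.array(d,float); f0=fs()
    for k in np.arange(step,maxd+1e-6,step):
        arm.move_straight(s2w(N,np.array(start)+k*d)[0],speed=speed)
        f=fs()-f0
        if abs(f[axis])>lim: break
    p=np.array(start)+k*d; print("feel",np.round(p,1),np.round(f,1),round(arm.current_t(),1)); return p
E
python3 - <<'E'
from h import *
arm.move_straight(s2w(N,[-3.5,-150,19])[0],speed=.1)
arm.move_straight(s2w(N,[-3.5,-122,19])[0],speed=.1); print(fs())
p=feel([-3.5,-122,17],[0,0,-1],6,2,2)
arm.move_straight(s2w(N,[p[0],-100,p[2]+.5])[0],speed=.06); print(fs())
arm.move_straight(s2w(N,[p[0],-84,p[2]+.5])[0],speed=.05); print(fs())
p=feel([p[0],-84,p[2]+.5],[0,1,0],16,1,5)
print(arm.current_ee_pos(),arm.current_gripper_width())
E
```

```text
[ 0.60041344 -0.602083   -1.51707611]
feel [  -3.5 -122.    12.2] [-0.9  0.4  2.2] 28.2
[0.60853708 0.77036098 1.63972938]
[1.255848   1.95618165 2.33543284]
feel [ -3.5 -76.8  12.7] [-1.2 -5.1  2.4] 31.4
[ 0.5797545  -0.18804982  0.01274652] 0.029758332347356666
```

Run:
```python
from h import *
p=np.array([-3.5,-76.8,12.7])
p=feel(p,[1,0,0],9,0,5,.7)
p=feel(p,[0,1,0],4,1,6,.5)
print(fs(),arm.current_ee_pos())
c=imaging.get_calibration("wrist"); im=imaging.snapshot("wrist")[:,:,::-1]; cv2.imwrite("pics/w5.png",cv2.resize(im[0:270,140:420],None,fx=2.2,fy=2.2,interpolation=cv2.INTER_CUBIC))
```

```text
feel [  0.  -76.8  12.7] [-6.3  0.8  3.8] 32.7
feel [  0.  -75.3  12.7] [-0.2 -7.2 -1.5] 33.4
[-6.49331657 -9.4711326   7.04503605] [ 0.58140395 -0.18727182  0.0124508 ]
```

View pics/w5.png

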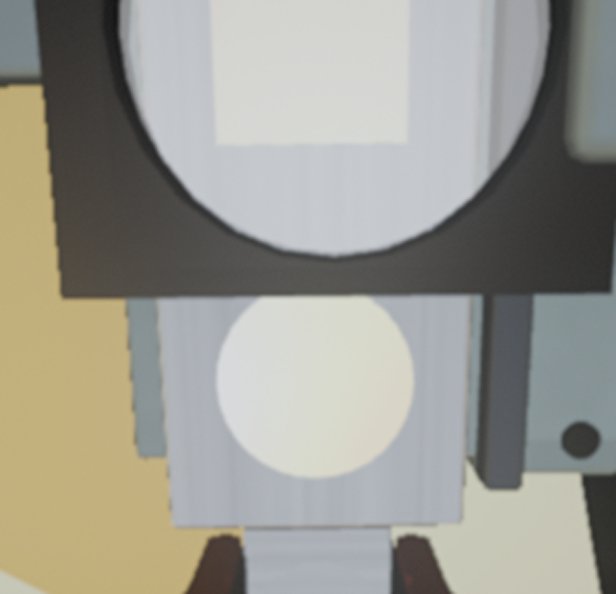

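The picture shows the plate in, with about a 2 mm gap to the fence (plate edge at col 467, fence at 480). The x contact was probably friction from preload, so I'll ease off y and z and push on in +x.

Run:
```python
from h import *
arm.move_straight(s2w(N,[0,-76.8,13.1])[0],speed=.03); print(fs())
p=feel([0,-76.8,13.1],[1,0,0],5,0,9,.6)
print(fs())
p=feel(p,[0,1,0],4,1,8,.5)
print(fs(),arm.current_ee_pos(), Ro.from_quat(arm.current_orientation()).as_matrix()[:,1])
im=imaging.snapshot("wrist")[:,:,::-1]; cv2.imwrite("pics/w6.png",cv2.resize(im[120:270,190:390],None,fx=3.5,fy=3.5,interpolation=cv2.INTER_CUBIC))
```

```text
[-2.821902   -1.06395866  2.85756261]
feel [  4.8 -76.8  13.1] [-9.4 -1.   2.5] 35.7
[-12.19864038  -2.01516183   5.39193621]
feel [  4.8 -74.8  13.1] [-1.9 -8.4 -0.8] 36.7
[-14.09940238 -10.39817938   4.62285996] [ 0.5847017  -0.1869419   0.01266168] [ 0.99470881  0.10258163 -0.0056035 ]
```

View pics/w6.png

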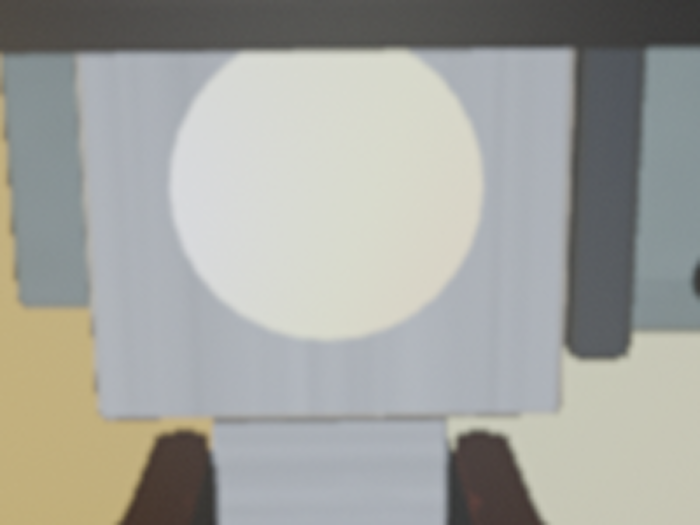

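The plate now touches the fence along its length, with the front edge about 7.6 mm beyond the fence's end (8 expected at home). I'll relax the preload, release and look.

Run:
```python
from h import *
p=np.array([4.8,-74.8,13.1])
for _ in range(12):
    f=fs(); 
    if abs(f[0])<4 and abs(f[1])<4: break
    if f[0]<-4: p[0]-=.4
    if f[1]<-4: p[1]-=.3
    arm.move_straight(s2w(N,p)[0],speed=.02)
print(p,fs(),arm.current_t(),arm.current_ee_pos())
arm.open_jaws()
arm.move_straight(s2w(N,[1.5,-76,100])[0],speed=.15)
c=imaging.get_calibration("wrist"); im=imaging.snapshot("wrist")[:,:,::-1]; np.savez("w7.npz",**c)
cv2.imwrite("pics/w7f.png",im)
cv2.imwrite("pics/w7.png",cv2.resize(im[50:260,130:410],None,fx=2.8,fy=2.8,interpolation=cv2.INTER_CUBIC))
print(arm.current_t(),fs())
```

```text
[  1.2 -76.   13.1] [-2.95947673 -3.43681643 -0.46362946] 39.0083 [ 0.58461028 -0.18702085  0.01320448]
40.8 [0.64920953 0.37365786 0.13644524]
```

View pics/w7.png

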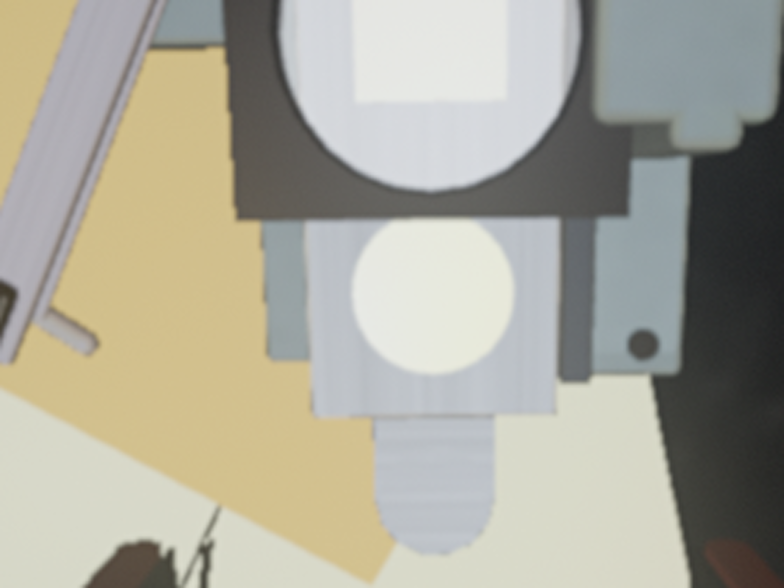

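The plate lies against the fence (gap under 0.5 mm) with the front edge 7.9 mm past the fence end, so it is home and square. Next I'll swing the clip back.

```bash
sed -i 's/N=np.array(.*/N=np.array([.5770,-.1113,.102])/' h.py
python3 - <<'E'
from h import *
c=dict(np.load("w1.npz"))
qs=np.linspace(-.7,0,141); pr=proj(c,s2w(N,np.c_[-52+98*np.sin(qs),55-98*np.cos(qs),67+0*qs]))/.7
d=np.hypot(*(pr-[194,228]).T); q1=qs[d.argmin()]; off=-.27-q1; print("q clip",q1,"res px",d.min(),"offset",off)
off=np.clip(off,.1,.2)
Q=down(N[2])
arm.close()
arm.move_to(arc(q1-off-.18,100),Q)
arm.move_straight(arc(q1-off-.18,48),speed=.12); print(fs(),arm.current_t())
for q in (-.25,0.05,.2,.3,.37):
    arm.move_straight(arc(q-off,48),speed=.08 if q<.1 else .05); print(q,np.round(fs(),1),round(arm.current_t(),1))
arm.move_straight(arc(.2-off,48),speed=.1); arm.move_straight(s2w(N,[-75,-75,110])[0],speed=.2)
arm.move_to(s2w(N,[0,-76,140])[0],Q)
c=imaging.get_calibration("wrist"); im=imaging.snapshot("wrist")[:,:,::-1]; np.savez("w8.npz",**c)
cv2.imwrite("pics/w8.png",cv2.resize(im[50:260,130:410],None,fx=2.8,fy=2.8,interpolation=cv2.INTER_CUBIC))
for q in (.25,.3,.35,.4): print(q,((proj(c,s2w(N,[-52+98*np.sin(q),55-98*np.cos(q),67]))[0]-[130,50])*2.8).round())
print(arm.current_t(),fs())
E
```

```text
q clip -0.42499999999999993 res px 5.623891114468151 offset 0.15499999999999992
[ 0.70056659 -0.09532153  0.00478191] 43.325
-0.25 [ 0.3 -0.8  0.3] 43.9
0.05 [0.1 0.6 0.5] 44.4
0.2 [-0.6 -0.7  0.1] 44.9
0.3 [-0.8  0.5  0. ] 45.2
0.37 [ 0.3  0.1 -0.4] 45.5
0.25 [308. 342.]
0.3 [328. 336.]
0.35 [348. 329.]
0.4 [367. 321.]
46.8417 [-0.37281867 -0.37634772 -0.02813464]
```

View pics/w8.png

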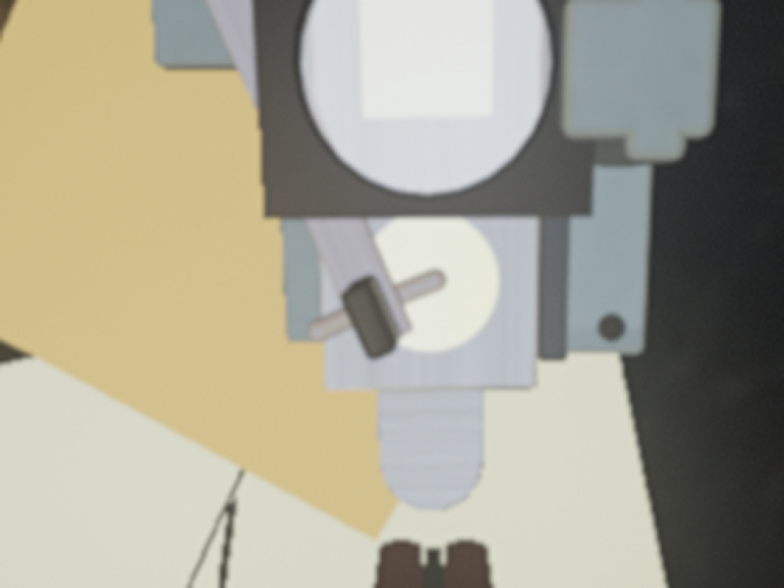

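Run:
```python
from h import *
for f,rf,rb,e in (("w7",381,413,435),("w8",358,388,430)):
    c=dict(np.load(f+".npz")); A=(proj(c,s2w(N,[[30,-52,24],[0,-60,22],[0,-61,22],[30,-52,12],[30,0,24],[30,0,22]]))-[130,50])*2.8
    print(f,"pred fence end/body rows",A[:4,1].round(1),"obs",rf,rb)
```

```text
w7 pred fence end/body rows [386.7 417.8 421.8 377.7] obs 381 413
w8 pred fence end/body rows [363.  390.  393.6 356.2] obs 358 388
```

Clip at about 0.39 rad with the nose well on the plate, and the plate against the fence. The body edge reads 0.2 to 0.8 mm out from the stop, which is within tolerance. There's time for a gentle push on the tab end to make sure, then I'll hand in.

Run:
```python
from h import *
arm.move_to(s2w(N,[0,-125,60])[0],down(N[2]))
arm.move_straight(s2w(N,[0,-125,14])[0],speed=.12); print(fs())
arm.move_straight(s2w(N,[0,-111,14])[0],speed=.06); print(fs(),arm.current_t())
p=feel([0,-111,14],[0,1,0],9,1,6,.6)
print(arm.current_ee_pos(), arm.current_t())
arm.move_straight(s2w(N,[0,-130,14])[0],speed=.1)
arm.move_straight(s2w(N,[0,-130,100])[0],speed=.2)
arm.move_to(s2w(N,[0,-76,140])[0],down(N[2])); arm.wait(.3)
im=imaging.snapshot("wrist")[:,:,::-1]
cv2.imwrite("pics/w9.png",cv2.resize(im[50:260,130:410],None,fx=2.8,fy=2.8,interpolation=cv2.INTER_CUBIC))
print(arm.current_t(),fs())
```

```text
[-0.14923185 -0.08848786 -0.51448037]
[-0.66450162  0.02459412  0.51908468] 48.225
feel [   0.  -106.2   14. ] [-0.3 -6.6 -1.8] 50.2
[ 0.5879722  -0.21786595  0.01406208] 50.225
51.925 [-0.0677091   0.30675982  0.64890497]
```

View pics/w9.png

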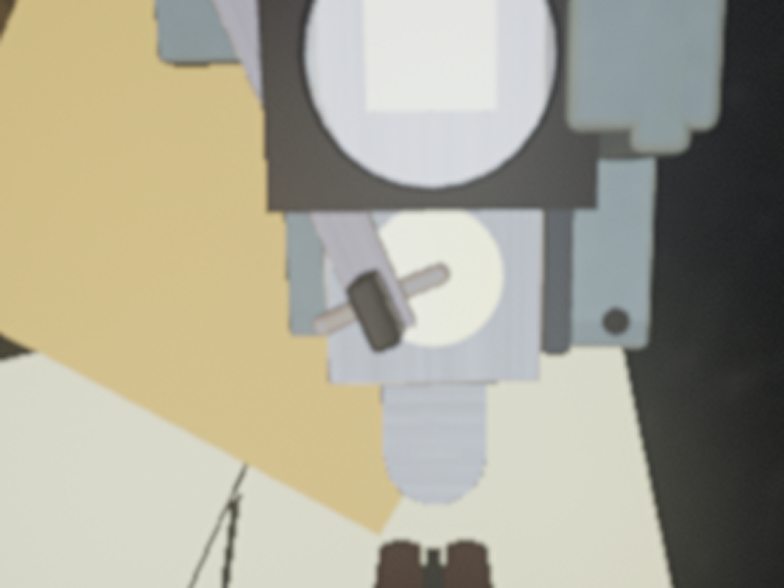

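Fence end at row 353 and body edge at row 381, so the plate is within about 0.3 mm of the stop. It is flush with the fence (541 against 542), and the clip nose is on it. Handing in.

Run:
```python
from bench import workorder
print(workorder.close_job())
```

```text
the job is handed in; nothing more can be done
None
```

The plate is turned end for end with the round tab outside, and the clip is back on it. I handed the job in at about 52 s of the 72 s allowed. `close_job` gives no verdict.

I pushed the clip out to about -0.42 rad and drew the plate out by the square tab. I then laid it on the bench a quarter turn round and took it up again by the round tab. I slid it in by feel to the stop and fence, released it and swung the clip back. A last gentle push on the tab end, 6.6 N, seated it against the stop.

**Last checks, from the wrist camera and contact forces:**
- **Fence:** the plate's edge is flush with it, within about 0.3 mm, and looks square.
- **Stop:** the plate reads about 0.3 mm from home.
- **Clip:** about 0.39 rad by the fin's position, with the nose well inside the plate's edge. I did not measure the nose's lift directly.
- **Robot:** hand clear above the stage, forces near zero.
- **Bystanders:** the path kept clear of them. I took no final picture of them.

**What disagreed along the way:**
- The first contact towards the fence was a false one, caused by friction. A picture showed a gap of about 2 mm, so I pushed on until the plate touched.
- The top and wrist cameras differed by about 2 mm on the stage position. Contact settled it close to the wrist camera's value.
- Just before the last push, the plate read up to 0.8 mm out from the stop.

I viewed 13 pictures, three over the budget of 10.

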